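# Clamp the power board in the bench board holder

## Task

Put the power board (the one with the tall finned heat sink) flat in the board holder, centred across the jaws with its white connector end towards the fixed jaw, setting it down gently. Then wind the handwheel clockwise by its crank handle until the carriage comes up against its stops, so that the sprung pad holds the board flush against the fixed jaw; do not push the carriage or pad directly. Leave everything else on the bench as it is.

Things in the scene. Friction and masses are not known exactly. Their poses are not given: they have to be found in the camera images.
- holder: Board holder, a fixed bench fixture. Origin at table height under its nest, z up; clamp axis = its y. Dark base plate 12 mm thick spans x -55..55, y -225..125 mm. Fixed jaw at the +y end, sprung pad on a sliding carriage facing it from -y, handwheel on a gearbox at the -y end. Two stop blocks (x +-46, top z 28, face at y -21 mm) end the carriage's travel.
- bed (a point): Middle of the aluminium bed's top where the clamped board's underside centre belongs: holder (0, 50, 30) mm. The bed is 60 mm wide in x, y -15..108 mm, top 30 mm above the table. Axes as the holder's.
- fixed_jaw (a point): Middle of the fixed jaw's face, holder (0, 105, 39) mm; the jaw is 76 mm wide in x, 15 mm thick, its top 48 mm above the table. Axes as the holder's.
- hub (a point): Centre of the handwheel's underside, holder (0, -165, 90) mm. Spoked steel wheel 102 mm across, 12 mm thick (hub 16). Site z = the wheel's outward axis, leaning 35 degrees from vertical to the holder's -y: (0, -0.574, 0.819) in its frame; point x = holder's x. Does not turn with the wheel.
- lamp_bar (a point): Centre of the white LED lamp bar fixed to the holder above the jaw side of the wheel, holder (0, -126, 232) mm: 120 (x) x 24 (y) x 18 (z) mm, on a post 14 mm across at holder (46, -126). It blocks the room straight above the upper half of the wheel, so the tool must lean like the wheel. Axes as the holder's.
- handwheel (a joint): Angle of the handwheel (rad), 0 to 19.5; grows clockwise seen from its outward face and drives the carriage to the holder's +y by 3.18 mm per rad (20 mm a turn). At 19.5 the carriage is at its stops and the wheel turns no farther. It stays where it is left; turning takes about 2 to 3 N at the handle.
- crank_grip (a point): Grip point on the axis of the crank handle: black, freely spinning, 22 mm in diameter, 54 mm long, parallel to the wheel's axis, 41 mm from it; the point is 47 mm above the wheel's underside (handle spans 13 to 69 mm). z = wheel's outward axis, x = from that axis to the handle; at angle 0 x is the holder's x, and it turns with the wheel.
- pad_face (a point): Middle of the sprung pad's face with its spring free: 70 mm wide in x, z 31..48 mm. Moves with the wheel along the holder's y, from -63 mm (angle 0) to -1 mm (angle 19.5): at the stops a 110 mm board against the fixed jaw presses the pad back 4 mm. Axes as the holder's.
- pad: The sprung rubber pad, 70 x 12 x 17 mm; origin at table height under the middle of its face. Axes as the holder's. It can be pressed back 7 mm into the carriage.
- carriage: The aluminium carriage that carries the pad: 106 x 28 mm, top z 50 mm; origin at table height under the free pad face, the block begins 20 mm behind that. Driven by the handwheel only.
- board: The power board: green circuit board 80 (x) x 110 (y) x 8 mm, 0.25 to 0.5 kg, lying on the table at the left. Origin: centre of its underside, z up. In its middle a tall finned aluminium heat sink 30 (x) x 60 (y) mm, top 44 mm above the underside. At its +y end a white connector strip 56 x 12 mm (top 22 mm), at its -y end a black block and two round capacitors (top 24 mm).
- connector (a point): Middle of the top of the power board's white connector strip, at the board's +y end, 46 mm from its centre, 22 mm above its underside. Axes as the board's.
- other_board: A look-alike green board of the same outline, 80 x 110 x 8 mm, with two square black transformers (top 30 mm) and no heat sink. Lies near the power board; not to be disturbed. Origin: centre of underside.
- solder_spool: Bystander: metal solder spool, upright, 54 mm across, 50 mm tall, left of the holder. Origin: centre of underside.
- flux_bottle: Bystander: white flux bottle, 44 mm across, 105 mm tall, left of the holder. Origin: centre of underside.
- screwdriver: Bystander: screwdriver, 170 mm long along its x, under 35 mm high, lying on the robot's side of the holder.
- esd_brush: Bystander: flat brush, 170 mm long along its x, under 35 mm high, lying behind the holder.
- cleaner_tin: Bystander: round metal tin, 60 mm across, 60 mm tall, right of the handwheel. Origin: centre of underside.
- parts_tray: Bystander: black open tray 100 x 140 x 35 mm at the right. Origin: centre of underside.
Mind the look-alikes: they are no part of the job. Leave any orange or yellow look-alike of the board alone.

How it is judged:
By the outcome, as a careful person would: the job done as asked, in the order asked, and still so for the second after the job is handed in, with the robot touching nothing.
It also fails if it takes over 72 s, if anything falls off the work surface, if the arm or the gripper's body presses on something with over 40 N, if the wrist force passes 120 N, or if a joint passes its speed limit or range.

## Robot

A 6-joint arm with a two-finger parallel gripper is mounted at the origin on the work surface. World frame = base frame: x ahead of the robot, y to its left, z up, the work surface at z = 0. Lengths are in m, angles in degrees, forces in N, time in s.
With the tool pointing down it reaches from about 0.325 to 0.775 m from the base axis. Payload 5.5 kg.
Tool frame: the origin (TCP) lies at the centre of the arm's flange, where the gripper is bolted on; the fingertips stand 182 mm ahead of it and the grasp point (between the pads) lies 163 mm ahead of it (robot.pinch_z is the distance from the TCP to the grasp point, in m); z points along the fingers, y is the line along which they close (so a half turn about z gives the same grasp; the last joint's range is limited). The gripper opens to 88 mm and grips with 3 to 60 N. Pads are 20 mm wide; open, the fingers measure 115 mm over their backs; the gripper's body (75 mm by 178 mm) begins 61 mm behind the grasp point.
Start: joints at [-74.868, 5.22, 70.514, -0, 104.267, -3.249], TCP at [0.189, -0.569, 0.405] pointing down, gripper open.
Joint ranges: [-164.24, 164.24], [-49.07, 125.15], [9.68, 141.18], [-86.29, 266.29], [3.28, 154.24], [-151.56, 151.56]. Speed limits (degrees/s): [147.25, 147.25, 172.46, 180, 180, 180].

## Interface

Orientations are given as [roll, pitch, yaw] about the fixed x, y, z axes, in that order (R = Rz(yaw) Ry(pitch) Rx(roll)).
In Python, from workcell import robot gives the robot as it stands.
- The arm moves only by the tool send_rows, never from a script. Its argument "series" is one flat list of numbers, 7 for each row, row after row: the turn, a rotation vector about the world's x, y, z in degrees, then the shift along the world's x, y, z in cm, then the closure, from -1 (fully open) to 1 (shut). A call has 1 to 5 rows; each row is the pose to reach, as a shift and turn from the pose commanded when the call began; what a row does not reach only later rows make up. A row lasts 1/8 s, in which the tool goes at most 62.5 mm and 10.7 degrees, less where a joint would pass 70% of its speed; a pose out of reach is approached as far as the arm can. A call with a gripper value outside its range is refused whole. The fingers move at their own pace and stop on an object; "squeeze" is the grip in N (left out, the last holds). Time passes only in rows, so rows that repeat a pose let the fingers close. It gives the time, the measured TCP pose, the force, the opening and the grip force at its end, in the units of the state.
- robot.get_state(): the state, without advancing time (a new reading comes with each control period).
- robot.capture(name): name is "side" or "top"; returns a dict with "color" (480x640x3 uint8, red, green, blue), "intrinsics" (3x3 intrinsics, pixels), "distortion" ([k1, k2, p1, p2, k3] as OpenCV has them; the pictures are not rectified), "R" (3x3) and "t" (3): a world point X has camera coordinates R X + t. Camera axes: x right, y down, z forward; pixel columns grow to the right and rows downward; lengths in m; the calibration is good to about 2 mm. A picture is of the moment at which its call begins. There is no depth.
- robot.hand_in(): hands the job in; it is judged then, once.
The state is a dict: "time_s": time; "joint_positions": joint angles; "qvel": joint speeds; "tau": joint torques, N m; "position": TCP position; "tcp_rot": TCP orientation; "ft_force": force on the tool from outside, world axes, zero at the start; "ft_torque": the same for the moment, N m; "finger_gap": finger opening in m; "gripper_force": force on a finger pad.
Only numpy, scipy, OpenCV 4.12 (cv2) and the standard library are available. Lean on these libraries where they do the work, as an engineer would, in place of code of your own. Each camera call takes 0.05 s, during which the arm holds its last target. There are 200 camera calls.

## Working session

There is one attempt and no reset: what is moved stays moved. The work goes in short steps, Python scripts to look and compute and a tool call to move; the robot and the scene stay as the last step left them, time stands still between calls to the robot, and variables do not carry over. Pictures are saved under pics/ and viewed, at most 10 in all, crops included, and the job is handed in when it is done.

Besides the shell and the picture viewer there is one more tool, called after "Call:" as name(argument=value, ...), one argument or row to a line, values as JSON. send_rows: Moves the arm, as the interface text tells. Its arguments: {"type":"object","properties":{"series":{"type":"array"},"squeeze":{"type":"number"}},"required":["series"]}

```bash
ls; mkdir -p pics
python3 - <<'E'
from workcell import robot
import cv2,pickle
for n in("top","side"):
    c=robot.capture(n); cv2.imwrite(f"pics/{n}0.png",c["color"][:,:,::-1]); pickle.dump(c,open(f"{n}.pkl","wb"))
    print(n,c["intrinsics"],c["distortion"],c["R"],c["t"])
print(robot.get_state())
E
```

```text
pics
top [[434.16461137   0.         318.95831323]
 [  0.         434.16461137 236.48539139]
 [  0.           0.           1.        ]] [0.00883558 0.         0.         0.         0.        ] [[ 0.06582309 -0.99782568 -0.00335145]
 [-0.97795434 -0.06384446 -0.19881952]
 [ 0.19817325  0.01636448 -0.98003039]] [0.02637823 0.4888589  1.18753622]
side [[552.98271346   0.         314.57815561]
 [  0.         552.98271346 232.70091335]
 [  0.           0.           1.        ]] [-0.16819544  0.          0.          0.          0.        ] [[-0.70881904 -0.70523169  0.01496098]
 [-0.49938465  0.48671974 -0.71674184]
 [ 0.49818726 -0.51551154 -0.6971781 ]] [0.35226703 0.30618367 1.30274969]
{'time_s': 0.1, 'joint_positions': array([-7.48685489e+01,  5.25871784e+00,  7.05749860e+01, -9.43621841e-04,
        1.04266400e+02, -3.24911508e+00]), 'qvel': array([ 0.02696875, -0.05694165, -0.18892646,  0.05500754,  0.03691472,
        0.04306723]), 'tau': array([ 4.24420854e-03, -4.47859061e+01, -4.07569206e+01,  7.01969722e-02,
        2.84556934e-02, -1.07390672e-04]), 'position': array([ 0.18920131, -0.56944316,  0.40362041]), 'tcp_rot': array([-1.79900006e+02, -4.76014599e-03,  1.83803303e+01]), 'ft_force': array([-0.78620243,  0.2242676 , -0.11370501]), 'ft_torque': array([-0.00220125, -0.01143703, -0.04219768]), 'gripper_force': 0.0, 'finger_gap': 0.08795176375554473}
```

View pics/top0.png

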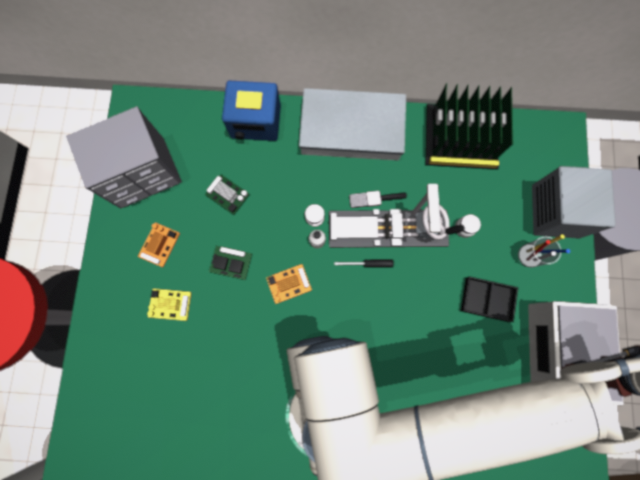

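View pics/side0.png

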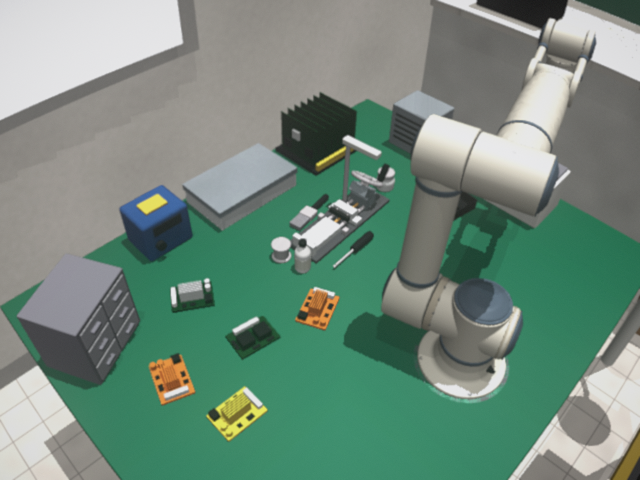

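The top view shows the robot at the bottom and the holder at about (388,228), with its jaw end on the left and the wheel on the right at (435,222).

These could be taken for the power board (top pixels):
- Green with a grey heat sink: (228,194)
- Green with black transformers: (232,262)
- Orange: (159,244) and (289,283)
- Yellow: (169,304)

I choose (228,194), which is (192,293) in the side view, and will check it in a close crop.

Run:
```python
import cv2,numpy as np
t=cv2.imread("pics/top0.png");s=cv2.imread("pics/side0.png")
def crop(im,x,y,w,h,k):
    o=cv2.resize(im[y:y+h,x:x+w],None,fx=k,fy=k,interpolation=cv2.INTER_CUBIC)
    for i in range(0,w,10):
        cv2.line(o,(i*k,0),(i*k,6),(255,255,255),1); 
        if i%20==0: cv2.putText(o,str(x+i),(i*k,16),0,.35,(255,255,255),1)
    for i in range(0,h,10):
        cv2.line(o,(0,i*k),(6,i*k),(255,255,255),1)
        if i%20==0: cv2.putText(o,str(y+i),(8,i*k+4),0,.35,(255,255,255),1)
    return o
cv2.imwrite("pics/board1.png",np.hstack([crop(t,200,170,56,50,7),crop(s,163,270,56,50,7)]))
cv2.imwrite("pics/hold1.png",np.vstack([crop(t,300,175,190,80,4),cv2.copyMakeBorder(crop(s,260,125,140,80,3+1)[:280],0,0,0,200,0)]))
```

```text
(no output)
```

View pics/board1.png

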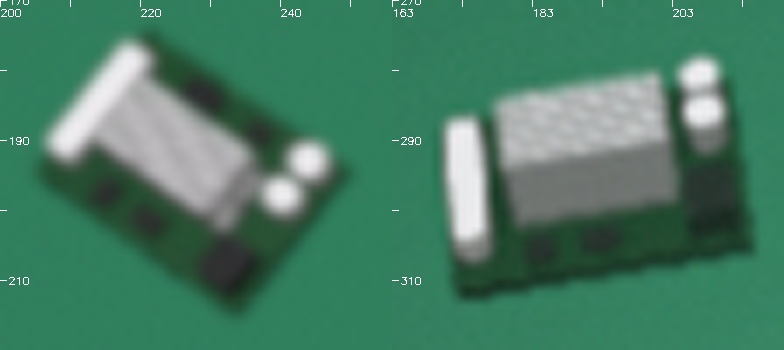

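View pics/hold1.png

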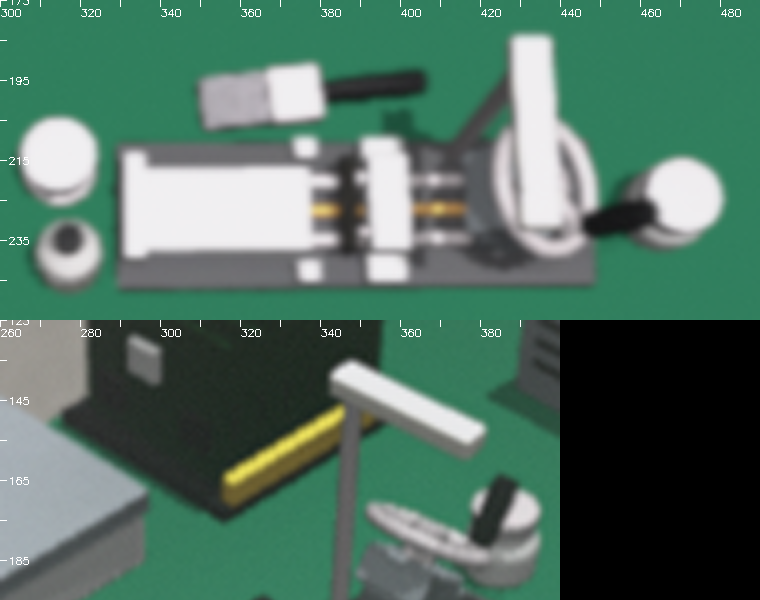

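The crop confirms the choice: it has the grey finned sink, with the white connector at upper left and two capacitors and a black block at lower right. The holder crop shows:
- jaw at left (330,226)
- bed end at (378,227)
- carriage at (397,226)
- lamp bar at (433,208)
- crank handle with its tip near (462,228) in the top view and (386,166) in the side view

Next I'll fit the poses.

```bash
cat > h.py <<'E'
import numpy as np,cv2,pickle
from scipy.optimize import least_squares
from scipy.spatial.transform import Rotation as Ro
C={n:pickle.load(open(n+".pkl","rb")) for n in("top","side")}
def proj(n,X):
    c=C[n]; return cv2.projectPoints(np.atleast_2d(X).astype(float),cv2.Rodrigues(c["R"])[0],c["t"],c["intrinsics"],np.array(c["distortion"]))[0][:,0]
def T(p,X):
    return Ro.from_euler('z',p[2]).apply(np.atleast_2d(X)*1e-3)+[p[0],p[1],0]
def fit(obs,p0):
    f=lambda p:np.concatenate([(proj(n,T(p,X))-uv).ravel() for n,X,uv in obs])
    r=least_squares(f,p0,loss='soft_l1'); return r.x,r.fun.reshape(-1,2)
def table(n,uv,z):
    c=C[n]; d=cv2.undistortPoints(np.array([[uv]],float),c["intrinsics"],np.array(c["distortion"]))[0,0]
    o=-c["R"].T@c["t"]; v=c["R"].T@np.r_[d,1]; return o+v*(z-o[2])/v[2]
E
python3 - <<'E'
from h import *
np.set_printoptions(precision=4,suppress=True)
H=[("top",*a) for a in [((-55,125,12),(329.5,246.7)),((55,125,12),(329.5,211.2)),((-55,-225,12),(448.5,246.2)),((38,120,48),(330.5,213)),((-38,120,48),(330.5,239.5)),
((60,-114,241),(428,184.2)),((60,-138,241),(437.8,184.2)),((-60,-138,241),(439.2,232)),((-60,-114,241),(430,232)),((30,-15,30),(377.8,216.2)),((-30,-15,30),(377.8,237.5))]]
H+=[("side",*a) for a in [((-60,-114,241),(377.5,156.2)),((60,-114,241),(343,139.5)),((60,-138,241),(347.5,135)),((-60,-138,241),(381.5,152))]]
# side lamp corners assignments are checked by residual
p,r=fit(H,[.5,-.1,0]);print(p,np.degrees(p[2]));print(r.T)
B=[("top",*a) for a in [((40,55,8),(221.1,174.3)),((-40,55,8),(205.7,194.6)),((40,-55,8),(250,194.3)),((-40,-55,8),(233.9,214.6))]]
B+=[("side",*a) for a in [((-40,55,0),(172.7,312.6)),((-40,-55,0),(214.4,305.7)),((15,30,44),(178,284.3)),((15,-30,44),(201,280.7)),((-15,-30,44),(202.4,290)),((-15,30,44),(180.1,293.6))]]
b,rb=fit(B,[.6,.25,-1]);print(b,np.degrees(b[2]));print(rb.T)
pickle.dump((p,b),open("fit.pkl","wb"))
ax=np.array([0,-.5736,.8192])
for a in range(-40,41,10):
    t=np.radians(a); # clockwise from outward: x' = cos x - sin (ax cross x)
    x=np.array([1,0,0]);yy=np.cross(ax,x)
    for th in(t,):
        d=np.cos(th)*x-np.sin(th)*yy
    print(a,[proj(n,T(p,np.array([0,-165,90])+41*d+h*ax)).round(1) for n in("top","side") for h in(20,69)])
for n,uv in(("top",(462,228)),):print(n)
# full angle search: handle axis tip
best=[]
for a in range(0,360,5):
    t=np.radians(a);d=np.cos(t)*np.array([1,0,0])-np.sin(t)*np.cross(ax,[1,0,0])
    P=T(p,np.array([0,-165,90])+41*d+np.array([[20],[69]])*ax)
    e=np.r_[proj("top",P[1])[0]-(461,228),proj("side",P[1])[0]-(386,166),proj("side",P[0])[0]-(381,179)]
    best.append((round(float(np.hypot(*e.reshape(-1,2).T).sum()),1),a))
print(sorted(best)[:4])
for y in(-63,-83,-111):print(y,proj("top",T(p,[[53,y,50],[-53,y,50]])).round(1).tolist())
E
```

```text
[ 0.5275 -0.0932  0.0681] 3.8994666769798534
[[-0.5423 -0.7926  0.4834  0.2145  0.4163 -0.1423 -0.1406  1.2752  0.4493
  -0.9365 -0.3416 -0.5972 -0.7944  0.0376  0.5971]
 [ 0.3389 -0.6215  0.5183  0.0702 -0.5582  0.0836  0.0473  0.0901  0.1189
   0.9398 -0.2003 -0.2788 -0.8047  0.1216  0.0643]]
[ 0.6059  0.3418 -0.5521] -31.635370902834808
[[ 0.1668 -0.8248  0.1581 -0.0041 -0.0028  0.9035  0.1837  0.3564  0.0643
  -1.1405]
 [-0.504  -0.1457 -0.343   0.4168  0.5992  0.3935  0.1206 -0.0344 -0.6011
  -0.3568]]
-40 [array([[432.8, 208.3]]), array([[447.5, 204.2]]), array([[356.5, 170.1]]), array([[363.2, 155. ]])]
-30 [array([[434.2, 207.1]]), array([[448.8, 203.1]]), array([[356.3, 169.7]]), array([[363. , 154.6]])]
-20 [array([[435.7, 206.4]]), array([[450.4, 202.3]]), array([[356.5, 169.5]]), array([[363.2, 154.5]])]
-10 [array([[437.4, 206.2]]), array([[452. , 202.1]]), array([[357.1, 169.4]]), array([[363.7, 154.5]])]
0 [array([[439.1, 206.3]]), array([[453.8, 202.3]]), array([[358. , 169.6]]), array([[364.6, 154.6]])]
10 [array([[440.8, 206.9]]), array([[455.5, 202.9]]), array([[359.3, 169.8]]), array([[365.9, 155. ]])]
20 [array([[442.5, 208. ]]), array([[457.2, 204. ]]), array([[360.8, 170.3]]), array([[367.4, 155.5]])]
30 [array([[444.1, 209.4]]), array([[458.8, 205.4]]), array([[362.6, 170.9]]), array([[369.2, 156.1]])]
40 [array([[445.6, 211.1]]), array([[460.3, 207.2]]), array([[364.5, 171.6]]), array([[371.1, 156.8]])]
top
[(4.7, 130), (5.0, 135), (5.2, 125), (5.8, 140)]
-63 [[394.2, 207.7], [395.6, 243.8]]
-83 [[401.1, 207.6], [402.6, 243.8]]
-111 [[410.9, 207.6], [412.5, 243.8]]
```

The fit is consistent, with residuals under 1.3 px. The handle is at about 130° + 360°, and the carriage position agrees with that (about 8.55 rad). I'll move above the board.

Call:
send_rows(
  series=[0,0,2,2,4.5,0,-1,0,0,4,4,9,0,-1,0,0,6,6,13.5,0,-1,0,0,8,8,18,0,-1,0,0,10,10,22.5,0,-1],
)

```text
time_s: 0.72
position: [0.2895, -0.3429, 0.4042]
tcp_rot: [-180.0, -0.0, 28.4]
ft_force: [1.1, -0.3, -0.6]
finger_gap: 0.0878
gripper_force: 0.0
```

Call:
send_rows(
  series=[0,0,2,2,4.5,0,-1,0,0,4,4,9,0,-1,0,0,6,6,13.5,0,-1,0,0,8,8,18,0,-1,0,0,10,10,22.5,0,-1],
)

```text
time_s: 1.35
position: [0.3895, -0.1178, 0.4043]
tcp_rot: [-180.0, 0.0, 38.4]
ft_force: [0.5, -1.2, -0.6]
finger_gap: 0.0876
gripper_force: 0.0
```

Call:
send_rows(
  series=[0,0,2,2,4.5,0,-1,0,0,4,4,9,0,-1,0,0,6,6,13.5,0,-1,0,0,8,8,18,0,-1,0,0,10,10,22.5,0,-1],
)

```text
time_s: 1.98
position: [0.4895, 0.1073, 0.4042]
tcp_rot: [-180.0, 0.0, 48.5]
ft_force: [1.1, -0.7, 0.6]
finger_gap: 0.0879
gripper_force: 0.0
```

Call:
send_rows(
  series=[0,0,2,2,4.5,-2,-1,0,0,4,4,9,-4,-1,0,0,6,6,13.5,-6,-1,0,0,8,8,18,-8,-1,0,0,10,10,22.5,-10,-1],
)

```text
time_s: 2.6
position: [0.5896, 0.3321, 0.3033]
tcp_rot: [-180.0, 0.0, 58.5]
ft_force: [0.7, 0.2, 0.8]
finger_gap: 0.0876
gripper_force: 0.0
```

Call:
send_rows(
  series=[0,0,0,0.8,0.5,-2,-1,0,0,0,1.6,1,-4.5,-1,0,0,0,1.6,1,-7,-1,0,0,0,1.6,1,-9,-1,0,0,0,1.6,1,-9,-1],
)

```text
time_s: 3.22
position: [0.6048, 0.3395, 0.2121]
tcp_rot: [-179.9, 0.2, 58.3]
ft_force: [0.2, -0.7, 0.1]
finger_gap: 0.0878
gripper_force: 0.0
```

Run:
```python
from workcell import robot
import cv2,numpy as np
c=robot.capture("side")["color"][:,:,::-1]; t=robot.capture("top")["color"][:,:,::-1]
cv2.imwrite("pics/g1.png",np.hstack([cv2.resize(c[250:330,140:240],None,fx=4,fy=4,interpolation=2),cv2.resize(t[140:220,180:280],None,fx=4,fy=4,interpolation=2)]))
print(robot.get_state()["position"],robot.get_state()["joint_positions"])
```

```text
[0.60539222 0.34013348 0.21544431] [ 2.65228432e+01  2.19716617e+01  7.04021611e+01 -1.39071807e-03
  8.75741418e+01  5.81816045e+01]
```

View pics/g1.png

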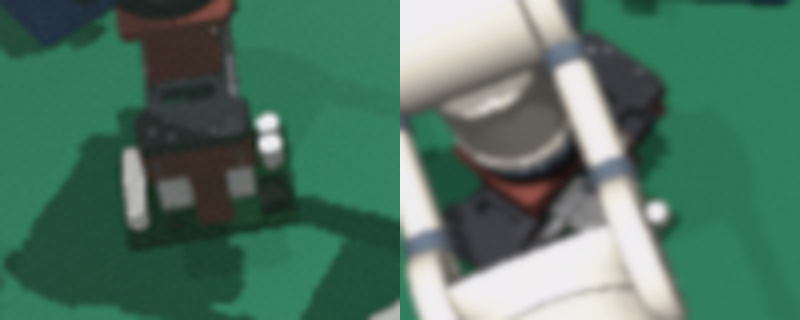

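The side view shows the near finger in front of the sink at crop (215,190), about midway between its ends at 160 and 255. Next I'll lower and close.

Call:
send_rows(
  series=[0,0,0,0,0.1,-0.6,-1,0,0,0,0.1,0.2,-1.2,-1,0,0,0,0.1,0.2,-1.8,-1,0,0,0,0.1,0.2,-1.8,-0.4,0,0,0,0.1,0.2,-1.8,0.2],
  squeeze=30,
)

```text
time_s: 3.95
position: [0.6062, 0.3426, 0.1966]
tcp_rot: [-180.0, 0.0, 58.4]
ft_force: [-0.7, 0.4, -0.1]
finger_gap: 0.0713
gripper_force: 0.0
```

Call:
send_rows(
  series=[0,0,0,0,0,0,0.6,0,0,0,0,0,0,1,0,0,0,0,0,0,1,0,0,0,0,0,0,1,0,0,0,0,0,0,1],
  squeeze=30,
)

```text
time_s: 4.58
position: [0.6062, 0.3425, 0.1967]
tcp_rot: [180.0, -0.0, 58.4]
ft_force: [-0.2, -0.1, 0.3]
finger_gap: 0.0297
gripper_force: 30.0
```

Call:
send_rows(
  series=[0,0,0,0,0,2,1,0,0,0,0,0,5,1,0,0,0,0,0,9,1,0,0,0,0,0,13,1,0,0,0,0,0,15,1],
)

```text
time_s: 5.2
position: [0.6061, 0.3426, 0.3509]
tcp_rot: [179.9, -0.2, 58.4]
ft_force: [1.1, -0.2, -2.6]
finger_gap: 0.0298
gripper_force: 30.0
```

Call:
send_rows(
  series=[0,0,3,-0.8,-3,0,1,0,0,7,-1.7,-7,0,1,0,0,11,-2.5,-11,0,1,0,0,14.4,-3.3,-15.2,0,1,0,0,18,-4.1,-19.4,0,1],
)

```text
time_s: 5.82
position: [0.5646, 0.1473, 0.3461]
tcp_rot: [-179.9, 0.0, 76.5]
ft_force: [-0.5, 1.4, -2.2]
finger_gap: 0.03
gripper_force: 30.0
```

Call:
send_rows(
  series=[0,0,4,-0.8,-4.2,0,1,0,0,8,-1.7,-8.4,0,1,0,0,12,-2.5,-12.4,0,1,0,0,15,-3.3,-16.2,0,1,0,0,17.5,-4.1,-19.4,0,1],
)

```text
time_s: 6.45
position: [0.5236, -0.0468, 0.3463]
tcp_rot: [-179.9, -0.0, 93.9]
ft_force: [-0.5, -0.6, -2.7]
finger_gap: 0.0295
gripper_force: 30.0
```

Call:
send_rows(
  series=[0,0,0,0,0,-2,1,0,0,0,0,0,-5,1,0,0,0,0,0,-8,1,0,0,0,0,0,-9,1,0,0,0,0,0,-9,1],
)

```text
time_s: 7.08
position: [0.5241, -0.0449, 0.2557]
tcp_rot: [-179.9, -0.0, 93.9]
ft_force: [0.2, -0.3, -2.6]
finger_gap: 0.0298
gripper_force: 30.0
```

Run:
```python
from workcell import robot
from h import *
c=robot.capture("side")["color"][:,:,::-1].copy(); t=robot.capture("top")["color"][:,:,::-1].copy()
np.set_printoptions(precision=4,suppress=True)
p=pickle.load(open("fit.pkl","rb"))[0]
print(T(p,[[0,47,30],[0,50,30]]))
cv2.imwrite("pics/p1.png",np.hstack([cv2.resize(c[160:280,260:390],None,fx=4,fy=4,interpolation=2)[:, :],cv2.resize(t[180:260,300:360],None,fx=4,fy=4,interpolation=2)[:480]] if 0 else [cv2.resize(c[160:280,270:390],None,fx=5,fy=5,interpolation=2)]))
s=robot.get_state();print(s["position"],s["tcp_rot"],s["joint_positions"],s["ft_force"])
```

```text
[[ 0.5243 -0.0463  0.03  ]
 [ 0.5241 -0.0433  0.03  ]]
[ 0.5246 -0.0452  0.2578] [179.9055   0.015   93.8935] [ -8.6249  -4.9652  95.6174   0.0058  89.2523 -12.5185] [ 0.722   0.3475 -1.8683]
```

View pics/p1.png

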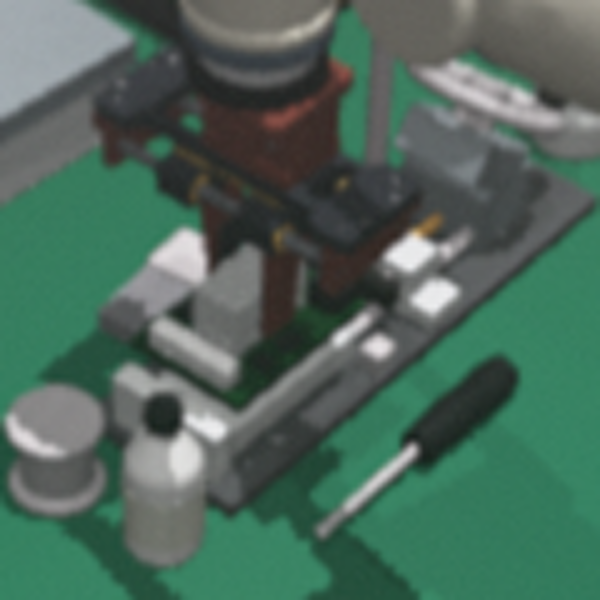

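The board hangs about 30 mm above the bed, connector end at the fixed jaw (crop 195,350). It is aligned, so I'll lower gently.

Call:
send_rows(
  series=[0,0,0,0,-0.1,-0.7,1,0,0,0,0,-0.15,-1.4,1,0,0,0,0,-0.15,-2,1,0,0,0,0,-0.15,-2.4,1,0,0,0,0,-0.15,-2.6,1],
)

```text
time_s: 7.8
position: [0.5241, -0.0469, 0.2302]
tcp_rot: [-180.0, -0.0, 93.9]
ft_force: [0.5, 0.1, -2.6]
finger_gap: 0.0298
gripper_force: 30.0
```

Call:
send_rows(
  series=[0,0,0,0,0,-0.1,1,0,0,0,0,0,-0.2,1,0,0,0,0,0,-0.3,1,0,0,0,0,0,-0.4,1,0,0,0,0,0,-0.4,1],
)

```text
time_s: 8.43
position: [0.5242, -0.0469, 0.2267]
tcp_rot: [180.0, 0.0, 93.9]
ft_force: [-0.3, -0.7, -2.4]
finger_gap: 0.0297
gripper_force: 30.0
```

Call:
send_rows(
  series=[0,0,0,0,0,-0.04,1,0,0,0,0,0,-0.08,1,0,0,0,0,0,-0.12,1,0,0,0,0,0,-0.12,1,0,0,0,0,0,-0.12,1],
)

```text
time_s: 9.05
position: [0.5242, -0.0469, 0.2266]
tcp_rot: [180.0, 0.0, 93.9]
ft_force: [-4.8, 1.2, 5.7]
finger_gap: 0.0297
gripper_force: 30.0
```

Call:
send_rows(
  series=[0,0,0,0,0,0.06,1,0,0,0,0,0,0.06,0.3,0,0,0,0,0,0.06,-0.2,0,0,0,0,0,0.06,-0.6,0,0,0,0,0,0.06,-1],
)

```text
time_s: 9.68
position: [0.5242, -0.0469, 0.2259]
tcp_rot: [-180.0, -0.0, 93.9]
ft_force: [0.4, 0.2, 0.5]
finger_gap: 0.0569
gripper_force: 0.0
```

Call:
send_rows(
  series=[0,0,0,0,0,0,-1,0,0,0,0,0,0,-1,0,0,0,0,0,1.5,-1,0,0,0,0,0,4,-1,0,0,0,0,0,8,-1],
)

```text
time_s: 10.3
position: [0.5239, -0.0468, 0.3066]
tcp_rot: [-179.9, -0.0, 93.9]
ft_force: [0.2, -0.4, -0.6]
finger_gap: 0.0877
gripper_force: 0.0
```

Call:
send_rows(
  series=[0,0,0,0,0,4,-1,0,0,0,0,0,8,-1,0,0,0,0,0,12,-1,0,0,0,0,0,16,-1,0,0,0,0,0,16,-1],
)

```text
time_s: 10.92
position: [0.5236, -0.0468, 0.4714]
tcp_rot: [179.5, 0.1, 93.9]
ft_force: [-0.0, 0.3, -0.4]
finger_gap: 0.0879
gripper_force: 0.0
```

```bash
cat >> h.py <<'E'
ax=np.array([0,-.573576,.819152]);u=np.array([0,.819152,.573576])
def grip(p,deg,h=47,back=163,r=41):
    t=np.radians(deg);return T(p,np.array([0,-165,90])+r*(np.cos(t)*np.array([1,0,0])-np.sin(t)*u)+(h+back)*ax)[0]
E
python3 - <<'E'
from workcell import robot
from h import *
np.set_printoptions(precision=4,suppress=True)
p=pickle.load(open("fit.pkl","rb"))[0]
print("pre",grip(p,130,47,263),"grasp",grip(p,130),"axis",T(p,[ax*1000])[0]-T(p,[[0,0,0]])[0])
for h in(-20,20,69):
  for n in("top","side"): print(h,n,proj(n,grip(p,130,h,0)).round(1),proj(n,grip(p,120,h,0)).round(1),proj(n,grip(p,140,h,0)).round(1))
s=robot.get_state();print(s["position"],s["tcp_rot"])
E
```

```text
pre [ 0.5262 -0.4627  0.3259] grasp [ 0.5223 -0.4055  0.244 ] axis [ 0.039  -0.5722  0.8192]
-20 top [[436.6 234.1]] [[437.5 232.2]] [[435.5 235.6]]
-20 side [[375.1 191.8]] [[374.1 191. ]] [[375.7 192.4]]
20 top [[448.1 231.6]] [[448.9 229.7]] [[447.  233.2]]
20 side [[380.6 179.7]] [[379.6 179. ]] [[381.3 180.3]]
69 top [[463.  228.5]] [[463.8 226.5]] [[461.9 230.1]]
69 side [[387.4 164.8]] [[386.4 164.2]] [[388.1 165.4]]
[ 0.5236 -0.0468  0.4714] [179.5321   0.1046  93.878 ]
```

Call:
send_rows(
  series=[7,0.5,0,0,-4,0,-1,14,1,0,0,-9,0,-1,21,1.4,0,0.1,-14,0,-1,28,1.9,0,0.1,-19,0,-1,34.9,2.4,0,0.2,-24,0,-1],
)

```text
time_s: 11.55
position: [0.5258, -0.2885, 0.4655]
tcp_rot: [-180.0, -35.2, 93.9]
ft_force: [0.4, 1.1, 0.3]
finger_gap: 0.0878
gripper_force: 0.0
```

Call:
send_rows(
  series=[0,0,0,0,-5,0,-1,0,0,0,0,-10,0,-1,0,0,0,0.1,-15,0,-1,0,0,0,0.1,-17.6,-4,-1,0,0,0,0.1,-17.6,-8,-1],
)

```text
time_s: 12.18
position: [0.5267, -0.4654, 0.3826]
tcp_rot: [-179.9, -35.0, 93.6]
ft_force: [1.0, 0.5, 0.3]
finger_gap: 0.0882
gripper_force: 0.0
```

Call:
send_rows(
  series=[0,0,0,0,0,-2,-1,0,0,0,0,0,-4,-1,0,0,0,0,0,-6,-1,0,0,0,0,0,-6,-1,0,0,0,0,0,-6,-1],
)

```text
time_s: 12.8
position: [0.5272, -0.4628, 0.3267]
tcp_rot: [-180.0, -35.0, 93.9]
ft_force: [0.5, -0.8, -0.9]
finger_gap: 0.088
gripper_force: 0.0
```

Run:
```python
from workcell import robot
from h import *
np.set_printoptions(precision=4,suppress=True)
c=robot.capture("side")["color"][:,:,::-1].copy(); t=robot.capture("top")["color"][:,:,::-1].copy()
cv2.imwrite("pics/w1.png",np.hstack([cv2.resize(c[120:270,290:420],None,fx=3,fy=3,interpolation=2),cv2.resize(t[170:270,320:490],None,fx=2.4,fy=4.5,interpolation=2)[:450]]))
s=robot.get_state();print(s["position"],s["tcp_rot"],s["joint_positions"]);
R=Ro.from_euler('xyz',s["tcp_rot"],degrees=True).as_matrix();print(R)
```

```text
[ 0.5272 -0.4629  0.3275] [179.9428 -34.8886  93.9282] [-48.8225  33.3419  47.1873  25.2949 125.6951 -42.62  ]
[[-0.0562  0.9977 -0.0382]
 [ 0.8183  0.0679  0.5707]
 [ 0.572   0.0008 -0.8203]]
```

View pics/w1.png

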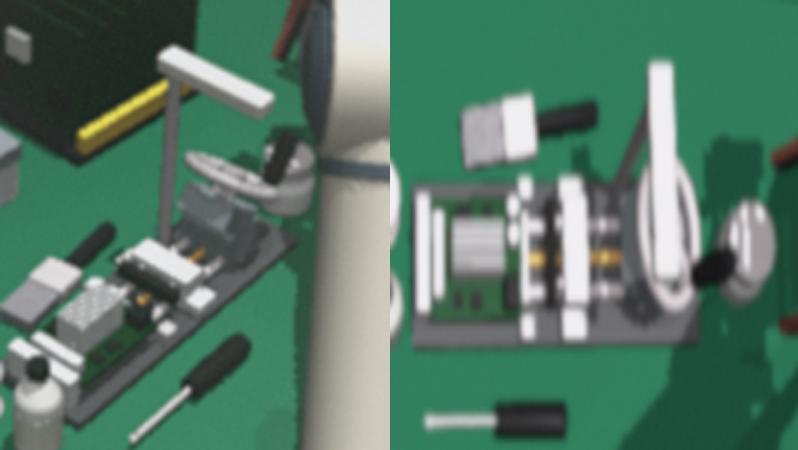

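The board sits on the bed with its connector at the fixed jaw. The handle tip at top pixel (463,229) matches the 130° prediction of (463,228.5), and the fingers straddle it. I'll move in and grip.

Call:
send_rows(
  series=[0,0,0,-0.1,1.4,-2,-1,0,0,0,-0.3,2.9,-4.2,-1,0,0,0,-0.4,4.3,-6.3,-1,0,0,0,-0.5,5.7,-8.3,-1,0,0,0,-0.5,5.7,-8.3,-0.6],
  squeeze=25,
)

```text
time_s: 13.52
position: [0.5222, -0.4051, 0.2423]
tcp_rot: [-179.9, -35.1, 93.9]
ft_force: [-0.3, 0.4, 0.3]
finger_gap: 0.0809
gripper_force: 0.0
```

Call:
send_rows(
  series=[0,0,0,0,0,0,-0.2,0,0,0,0,0,0,0.2,0,0,0,0,0,0,0.5,0,0,0,0,0,0,1,0,0,0,0,0,0,1],
)

```text
time_s: 14.15
position: [0.5222, -0.406, 0.2431]
tcp_rot: [-180.0, -35.0, 93.9]
ft_force: [-0.0, -0.8, -0.0]
finger_gap: 0.0315
gripper_force: 0.0
```

Call:
send_rows(
  series=[0,0,0,0,0,0,1,0,0,0,0,0,0,1,0,0,0,0,0,0,1],
)

```text
time_s: 14.52
position: [0.5226, -0.4057, 0.2432]
tcp_rot: [180.0, -35.0, 93.9]
ft_force: [3.8, 2.1, 0.4]
finger_gap: 0.0216
gripper_force: 25.0
```

Run:
```python
from workcell import robot
from h import *
np.set_printoptions(precision=4,suppress=True)
p=pickle.load(open("fit.pkl","rb"))[0]
s=robot.get_state();x=s["position"];print(x,s["ft_force"],s["joint_positions"])
Rz=Ro.from_euler('z',p[2]);d=Rz.inv().apply(x-T(p,[[0,-165,90]])[0])*1000
print("in wheel frame x,u,h-163:",d[0],d@u,d@ax-163, "angle",np.degrees(np.arctan2(-d@u,d[0])),"r",np.hypot(d[0],d@u))
for a0 in(130,):
  for a in range(a0,a0+361,20): print(a%360,((grip(p,a)-grip(p,a0))*100).round(2).tolist())
```

```text
[ 0.5226 -0.4057  0.2432] [3.7802 2.0645 0.3744] [-46.1391  27.4117  63.6883  24.0032 115.0373 -44.8685]
in wheel frame x,u,h-163: -26.149247328433795 -32.033404277020935 46.49954283105643 angle 129.2251691354874 r 41.351204642896015
130 [0.0, 0.0, 0.0]
150 [-0.97, 0.83, 0.63]
170 [-1.53, 1.89, 1.39]
190 [-1.61, 3.05, 2.21]
210 [-1.2, 4.18, 2.98]
230 [-0.35, 5.13, 3.6]
250 [0.84, 5.8, 4.01]
270 [2.23, 6.1, 4.15]
290 [3.64, 5.99, 4.01]
310 [4.91, 5.49, 3.6]
330 [5.88, 4.66, 2.98]
350 [6.44, 3.6, 2.21]
10 [6.52, 2.44, 1.39]
30 [6.11, 1.31, 0.63]
50 [5.26, 0.36, 0.0]
70 [4.07, -0.31, -0.41]
90 [2.68, -0.6, -0.55]
110 [1.27, -0.5, -0.41]
130 [-0.0, 0.0, 0.0]
```

Handle gripped (gap 21.6 mm, 25 N). I'll start winding at 20° per row.

Call:
send_rows(
  series=[0,0,0,-0.97,0.83,0.63,1,0,0,0,-1.53,1.89,1.39,1,0,0,0,-1.61,3.05,2.21,1,0,0,0,-1.2,4.18,2.98,1,0,0,0,-0.35,5.13,3.6,1],
  squeeze=30,
)

```text
time_s: 15.15
position: [0.5198, -0.3557, 0.2782]
tcp_rot: [179.8, -34.6, 93.7]
ft_force: [13.2, -13.2, -10.8]
finger_gap: 0.0213
gripper_force: 30.0
```

```bash
cat > w.py <<'E'
from workcell import robot
from h import *
import sys
np.set_printoptions(precision=4,suppress=True)
p=pickle.load(open("fit.pkl","rb"))[0]
s=robot.get_state();x=s["position"];print(s["time_s"],x,s["ft_force"],s["joint_positions"])
Rz=Ro.from_euler('z',p[2]);d=Rz.inv().apply(x-T(p,[[0,-165,90]])[0])*1000
print("x,u,h:",d[0],d@u,d@ax-163, "angle",np.degrees(np.arctan2(-d@u,d[0]))%360,"r",np.hypot(d[0],d@u))
f=Rz.inv().apply(s["ft_force"]);q=np.array([d[0],d@u]);q/=np.hypot(*q);f2=np.array([f[0],f@u]);print("radial F",f2@q,"tang F (cw +)",f2@[q[1],-q[0]])
E
python3 w.py
python3 - <<'E'
from h import *
p=pickle.load(open("fit.pkl","rb"))[0]
print([((grip(p,a)-grip(p,230))*100).round(2).tolist() for a in range(230,451,20)])
E
```

```text
15.15 [ 0.5198 -0.3557  0.2782] [ 13.1976 -13.2419 -10.8398] [-43.4296  20.6837  68.5885  25.3895 115.1128 -41.213 ]
x,u,h: -25.557598416654322 29.004098631033997 46.44601748148378 angle 228.6144019378661 r 38.657839751151634
radial F -21.445573383195434 tang F (cw +) -2.5479915533156703
[[0.0, 0.0, 0.0], [1.19, 0.67, 0.41], [2.58, 0.96, 0.55], [3.99, 0.86, 0.41], [5.26, 0.36, 0.0], [6.23, -0.47, -0.63], [6.79, -1.53, -1.39], [6.87, -2.69, -2.21], [6.46, -3.82, -2.98], [5.61, -4.78, -3.6], [4.42, -5.44, -4.01], [3.03, -5.74, -4.15]]
```

Radial force is −21 N, so the true wheel centre is off from the fit by about (+1.5, −1.5) mm. I'll correct the circle before continuing.

```bash
cat >> h.py <<'E'
def pl(p,a,cx,cu,r=41):
    t=np.radians(a);return T(p,(cx+r*np.cos(t))*np.array([1,0,0])+(cu-r*np.sin(t))*u)[0]*100
E
python3 - <<'E'
from h import *
p=pickle.load(open("fit.pkl","rb"))[0]
print([(a,(pl(p,a,1.5,-1.5)-pl(p,230,.2,-.6)).round(2).tolist()) for a in range(230,351,20)])
E
```

```text
[(230, [0.13, -0.06, -0.05]), (250, [1.33, 0.6, 0.36]), (270, [2.71, 0.9, 0.5]), (290, [4.12, 0.79, 0.36]), (310, [5.39, 0.29, -0.05]), (330, [6.37, -0.54, -0.68]), (350, [6.93, -1.6, -1.44])]
```

Call:
send_rows(
  series=[0,0,0,0.13,-0.06,-0.05,1,0,0,0,1.33,0.6,0.36,1,0,0,0,2.71,0.9,0.5,1,0,0,0,4.12,0.79,0.36,1,0,0,0,5.39,0.29,-0.05,1],
)

```text
time_s: 15.78
position: [0.5729, -0.3513, 0.2786]
tcp_rot: [-179.8, -35.1, 93.9]
ft_force: [-3.5, -1.4, 1.1]
finger_gap: 0.0218
gripper_force: 30.0
```

```bash
python3 w.py
python3 - <<'E'
from h import *
p=pickle.load(open("fit.pkl","rb"))[0]
print([(a,(pl(p,a,1.5,-1.5)-pl(p,310,1.5,-1.5)).round(2).tolist()) for a in range(310,431,20)])
E
```

```text
15.775 [ 0.5729 -0.3513  0.2786] [-3.5052 -1.4446  1.139 ] [-40.3019  27.0488  60.56    27.1041 115.8641 -37.3605]
x,u,h: 27.7421922598163 29.85000501464137 46.2843176400614 angle 312.903971347762 r 40.75109852206105
radial F -2.690792686869695 tang F (cw +) -2.4075082383456814
[(310, [0.0, 0.0, 0.0]), (330, [0.97, -0.83, -0.63]), (350, [1.53, -1.89, -1.39]), (370, [1.61, -3.05, -2.21]), (390, [1.2, -4.18, -2.98]), (410, [0.35, -5.13, -3.6]), (430, [-0.84, -5.8, -4.01])]
```

Forces are down to about 3 N. I'll continue.

Call:
send_rows(
  series=[0,0,0,0.97,-0.83,-0.63,1,0,0,0,1.53,-1.89,-1.39,1,0,0,0,1.61,-3.05,-2.21,1,0,0,0,1.2,-4.18,-2.98,1,0,0,0,0.35,-5.13,-3.6,1],
)

```text
time_s: 16.4
position: [0.5775, -0.4034, 0.242]
tcp_rot: [179.8, -34.8, 94.0]
ft_force: [5.3, -1.6, -1.2]
finger_gap: 0.0214
gripper_force: 30.0
```

```bash
python3 w.py
python3 - <<'E'
from h import *
p=pickle.load(open("fit.pkl","rb"))[0]
for s in(410,510,610):print([(a,(pl(p,a,1.5,-1.5)-pl(p,s,1.5,-1.5)).round(2).tolist()) for a in range(s+20,s+101,20)])
E
```

```text
16.4 [ 0.5775 -0.4034  0.242 ] [ 5.3197 -1.6493 -1.191 ] [-43.0682  33.7201  55.3412  25.742  115.3807 -40.8804]
x,u,h: 28.825065628833418 -33.91322449894882 46.34297345774786 angle 49.63661611492248 r 44.50832736042387
radial F 5.137898847694747 tang F (cw +) -2.451213206926127
[(430, [-1.19, -0.67, -0.41]), (450, [-2.58, -0.96, -0.55]), (470, [-3.99, -0.86, -0.41]), (490, [-5.26, -0.36, 0.0]), (510, [-6.23, 0.47, 0.63])]
[(530, [-0.56, 1.06, 0.77]), (550, [-0.64, 2.22, 1.58]), (570, [-0.23, 3.35, 2.35]), (590, [0.62, 4.3, 2.98]), (610, [1.81, 4.97, 3.39])]
[(630, [1.39, 0.3, 0.14]), (650, [2.8, 0.19, 0.0]), (670, [4.07, -0.31, -0.41]), (690, [5.04, -1.14, -1.03]), (710, [5.6, -2.2, -1.8])]
```

Call:
send_rows(
  series=[0,0,0,-1.19,-0.67,-0.41,1,0,0,0,-2.58,-0.96,-0.55,1,0,0,0,-3.99,-0.86,-0.41,1,0,0,0,-5.26,-0.36,0,1,0,0,0,-6.23,0.47,0.63,1],
)

```text
time_s: 17.02
position: [0.5142, -0.3981, 0.249]
tcp_rot: [179.8, -35.0, 94.0]
ft_force: [10.6, 3.4, 1.0]
finger_gap: 0.0215
gripper_force: 30.0
```

Call:
send_rows(
  series=[0,0,0,-0.56,1.06,0.77,1,0,0,0,-0.64,2.22,1.58,1,0,0,0,-0.23,3.35,2.35,1,0,0,0,0.62,4.3,2.98,1,0,0,0,1.81,4.97,3.39,1],
)

```text
time_s: 17.65
position: [0.5321, -0.3494, 0.282]
tcp_rot: [-179.9, -34.8, 93.7]
ft_force: [2.6, -9.0, -6.9]
finger_gap: 0.0214
gripper_force: 30.0
```

```bash
python3 w.py
```

```text
17.65 [ 0.5321 -0.3494  0.282 ] [ 2.5869 -8.9669 -6.9445] [-42.3375  21.5828  67.1235  25.9399 115.4869 -39.8249]
x,u,h: -12.797865514848274 35.630168477415495 46.415278007237305 angle 250.2424110717894 r 37.858873034800645
radial F -11.447530798567982 tang F (cw +) -2.0173466638266984
```

Run:
```python
from h import *
p=pickle.load(open("fit.pkl","rb"))[0]
c0=(1.5,-1.5);c=(1.8,-2)
print([(a,(pl(p,a,*c)-pl(p,610,*c0)).round(2).tolist()) for a in range(620,661,10)])
for s in(660,710):print([(a,(pl(p,a,*c)-pl(p,s,*c)).round(2).tolist()) for a in range(s+10,s+51,10)])
```

```text
[(620, [0.71, 0.16, 0.08]), (630, [1.42, 0.26, 0.11]), (640, [2.13, 0.26, 0.08]), (650, [2.83, 0.15, -0.03]), (660, [3.49, -0.05, -0.2])]
[(670, [0.61, -0.3, -0.24]), (680, [1.14, -0.67, -0.52]), (690, [1.58, -1.12, -0.86]), (700, [1.92, -1.63, -1.23]), (710, [2.14, -2.18, -1.63])]
[(720, [0.1, -0.58, -0.41]), (730, [0.08, -1.16, -0.82]), (740, [-0.07, -1.74, -1.21]), (750, [-0.33, -2.29, -1.58]), (760, [-0.71, -2.8, -1.92])]
```

Call:
send_rows(
  series=[0,0,0,0.71,0.16,0.08,1,0,0,0,1.42,0.26,0.11,1,0,0,0,2.13,0.26,0.08,1,0,0,0,2.83,0.15,-0.03,1,0,0,0,3.49,-0.05,-0.2,1],
)

```text
time_s: 18.27
position: [0.5671, -0.349, 0.2806]
tcp_rot: [-179.9, -35.0, 93.9]
ft_force: [-4.4, -1.9, -0.9]
finger_gap: 0.0217
gripper_force: 30.0
```

Call:
send_rows(
  series=[0,0,0,0.61,-0.3,-0.24,1,0,0,0,1.14,-0.67,-0.52,1,0,0,0,1.58,-1.12,-0.86,1,0,0,0,1.92,-1.63,-1.23,1,0,0,0,2.14,-2.18,-1.63,1],
)

```text
time_s: 18.9
position: [0.5893, -0.3704, 0.2645]
tcp_rot: [179.8, -35.0, 94.0]
ft_force: [2.0, 4.8, -0.2]
finger_gap: 0.0213
gripper_force: 30.0
```

```bash
python3 w.py
```

```text
18.9 [ 0.5893 -0.3704  0.2645] [ 1.9893  4.8487 -0.2368] [-40.6345  31.3094  56.3493  27.0911 115.7533 -37.7741]
x,u,h: 42.816343790267574 5.243297939135431 46.343724402732335 angle 353.01830932047153 r 43.13619673597716
radial F 2.748954689276544 tang F (cw +) -3.407079531420047
```

Call:
send_rows(
  series=[0,0,0,0.1,-0.58,-0.41,1,0,0,0,0.08,-1.16,-0.82,1,0,0,0,-0.07,-1.74,-1.21,1,0,0,0,-0.33,-2.29,-1.58,1,0,0,0,-0.33,-2.29,-1.58,1],
)

```text
time_s: 19.52
position: [0.5857, -0.3946, 0.2478]
tcp_rot: [179.9, -34.9, 93.9]
ft_force: [5.6, -2.3, -4.0]
finger_gap: 0.0218
gripper_force: 30.0
```

```bash
python3 w.py
python3 - <<'E'
from h import *
p=pickle.load(open("fit.pkl","rb"))[0]
c=(1.8,-2)
print([(a,(pl(p,a,*c)-pl(p,750,*c)).round(2).tolist()) for a in range(753,772,3)])
E
```

```text
19.525 [ 0.5857 -0.3946  0.2478] [ 5.6098 -2.2565 -3.9635] [-42.1679  33.6847  54.8014  26.226  115.5488 -39.6034]
x,u,h: 37.55482839302902 -23.81158317837904 46.350089272744924 angle 32.37668004729573 r 44.467478330693794
radial F 6.969351340813798 tang F (cw +) 0.826494333994428
[(753, [-0.1, -0.16, -0.1]), (756, [-0.21, -0.31, -0.21]), (759, [-0.33, -0.46, -0.3]), (762, [-0.46, -0.6, -0.4]), (765, [-0.6, -0.74, -0.49]), (768, [-0.75, -0.87, -0.57]), (771, [-0.9, -0.99, -0.65])]
```

Call:
send_rows(
  series=[0,0,0,-0.1,-0.16,-0.1,1,0,0,0,-0.21,-0.31,-0.21,1,0,0,0,-0.33,-0.46,-0.3,1,0,0,0,-0.46,-0.6,-0.4,1,0,0,0,-0.46,-0.6,-0.4,1],
)

```text
time_s: 20.15
position: [0.5829, -0.3982, 0.2455]
tcp_rot: [179.5, -35.0, 94.3]
ft_force: [12.7, 8.0, 0.2]
finger_gap: 0.0216
gripper_force: 30.0
```

```bash
python3 w.py
```

```text
20.15 [ 0.5829 -0.3982  0.2455] [12.6572  7.9618  0.1791] [-42.5554  33.7621  54.9622  26.2609 115.4692 -40.3319]
x,u,h: 34.50426772042219 -28.008830631836673 46.398133526868236 angle 39.06795647387732 r 44.441411816969556
radial F 6.503455389430805 tang F (cw +) -12.884042463025843
```

Tangential resistance jumped to 13 N at about 38.5°, and the stop is expected at 37.3°. I'll press slightly further to confirm.

Call:
send_rows(
  series=[0,0,0,-0.14,-0.14,-0.09,1,0,0,0,-0.29,-0.27,-0.17,1,0,0,0,-0.29,-0.27,-0.17,1],
)

```text
time_s: 20.52
position: [0.582, -0.3988, 0.2451]
tcp_rot: [179.0, -35.1, 94.7]
ft_force: [20.7, 15.8, 1.9]
finger_gap: 0.0219
gripper_force: 30.0
```

```bash
python3 w.py
```

```text
20.525 [ 0.582  -0.3988  0.2451] [20.6714 15.817   1.8769] [-42.6811  33.6832  55.1231  26.4468 115.3596 -40.7138]
x,u,h: 33.59420306886829 -28.632090464473862 46.44706993167807 angle 40.44070924286517 r 44.14031132874093
radial F 8.178465707701744 tang F (cw +) -23.856424915302604
```

The wheel is at the stop: pushing 4 mm further only raised the force. I'll ease back while still pressing forward, open, and retract along the wheel axis.

Call:
send_rows(
  series=[0,0,0,0.29,0.27,0.17,1,0,0,0,0.29,0.27,0.17,0.4,0,0,0,0.29,0.27,0.17,-0.2,0,0,0,0.29,0.27,0.17,-0.8,0,0,0,0.29,0.27,0.17,-1],
)

```text
time_s: 21.15
position: [0.58, -0.4003, 0.2448]
tcp_rot: [-180.0, -35.0, 93.8]
ft_force: [0.8, -0.1, 0.8]
finger_gap: 0.0528
gripper_force: 0.0
```

Call:
send_rows(
  series=[0,0,0,0,0,0,-1,0,0,0,0,0,0,-1,0,0,0,0,0,0,-1,0,0,0,0.05,-0.6,0.8,-1,0,0,0,0.1,-1.7,2.5,-1],
)

```text
time_s: 21.78
position: [0.5813, -0.4169, 0.2695]
tcp_rot: [-179.9, -35.0, 93.8]
ft_force: [0.5, -0.9, 0.7]
finger_gap: 0.0878
gripper_force: 0.0
```

Call:
send_rows(
  series=[0,0,0,0.1,-2,2.9,-1,0,0,0,0.3,-4,5.7,-1,0,0,0,0.4,-6,8.6,-1,0,0,0,0.5,-8,11.5,-1,0,0,0,0.5,-8,11.5,-1],
)

```text
time_s: 22.4
position: [0.5857, -0.4982, 0.3868]
tcp_rot: [179.8, -34.7, 93.9]
ft_force: [-0.2, -0.0, 0.6]
finger_gap: 0.0879
gripper_force: 0.0
```

Run:
```python
from workcell import robot
from h import *
np.set_printoptions(precision=4,suppress=True)
c=robot.capture("side")["color"][:,:,::-1].copy(); t=robot.capture("top")["color"][:,:,::-1].copy()
cv2.imwrite("pics/f.png",np.hstack([cv2.resize(c[150:270,260:390],(390,360),interpolation=2),cv2.resize(t[180:270,325:425],(400,360),interpolation=2)]))
p=pickle.load(open("fit.pkl","rb"))[0]
for h in(20,69):print([proj(n,T(p,np.array([1.8,-165-2*.819,90-2*.574])+41*(np.cos(.651)*np.array([1,0,0])-np.sin(.651)*u)+h*ax)).round(1) for n in("top","side")])
print([proj("top",T(p,[[53,y,50],[-53,y,50]])).round(1).tolist() for y in(-21,-49)])
s=robot.get_state();print(s["time_s"],s["position"],s["ft_force"])
```

```text
[array([[445.7, 210.1]]), array([[363.8, 171.2]])]
[array([[460.4, 206.2]]), array([[370.4, 156.5]])]
[[[379.6, 207.7], [380.7, 243.9]], [[389.3, 207.7], [390.6, 243.8]]]
22.5 [ 0.5865 -0.4969  0.3835] [-0.105   0.6692 -0.5627]
```

View pics/f.png

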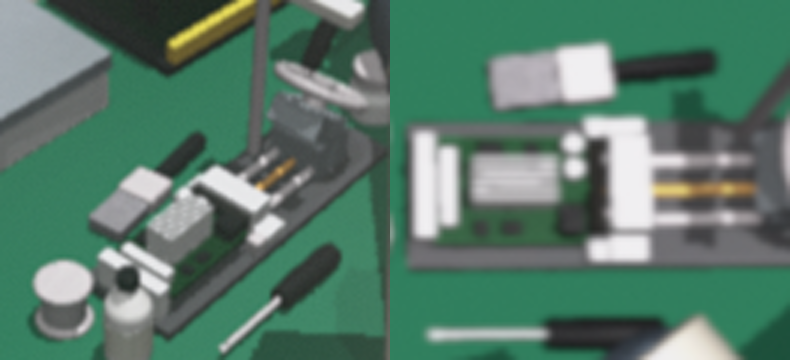

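The carriage is against the stop blocks at crop (620,190) and the board's connector edge is at the jaw at (437,185). I'll check centring numerically.

Run:
```python
from h import *
p=pickle.load(open("fit.pkl","rb"))[0]
for nm,X in dict(jaw=[(38,112,48),(-38,112,48)],conn=[(28,96,52),(-28,96,52)],sink=[(15,50,74),(-15,50,74)],sinkends=[(0,80,74),(0,20,74)],edge=[(40,50,38),(-40,50,38)],stop=[(46,-21,28),(-46,-21,28)]).items():
    q=proj("top",T(p,X));print(nm,((q-[325,180])*4+[390,0]).round(0).tolist())
```

```text
jaw [[424.0, 132.0], [425.0, 236.0]]
conn [[447.0, 144.0], [447.0, 221.0]]
sink [[514.0, 154.0], [514.0, 196.0]]
sinkends [[471.0, 175.0], [557.0, 175.0]]
edge [[509.0, 133.0], [511.0, 241.0]]
stop [[605.0, 128.0], [608.0, 251.0]]
```

Run:
```python
from workcell import robot
from h import *
p=pickle.load(open("fit.pkl","rb"))[0]
t=np.mean([robot.capture("top")["color"][:,:,::-1].astype(float) for _ in range(4)],0).astype(np.uint8)
k=10;o=cv2.resize(t[203:253,322:398],None,fx=k,fy=k,interpolation=cv2.INTER_CUBIC)
for X,c in (([(40,105,38),(-40,105,38),(-40,-5,38),(40,-5,38)],(0,0,255)),([(38,120,48),(-38,120,48),(-38,105,48),(38,105,48)],(255,0,0)),([(28,102,52),(-28,102,52),(-28,90,52),(28,90,52)],(0,255,255)),([(15,80,74),(-15,80,74),(-15,20,74),(15,20,74)],(255,0,255)),([(55,125,12),(-55,125,12),(-55,-60,12),(55,-60,12)],(255,255,0))):
    q=((proj("top",T(p,X))-[322,203]+.5)*k).astype(np.int32); cv2.polylines(o,[q],True,c,1)
cv2.imwrite("pics/ov.png",o)
```

```text
(no output)
```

View pics/ov.png

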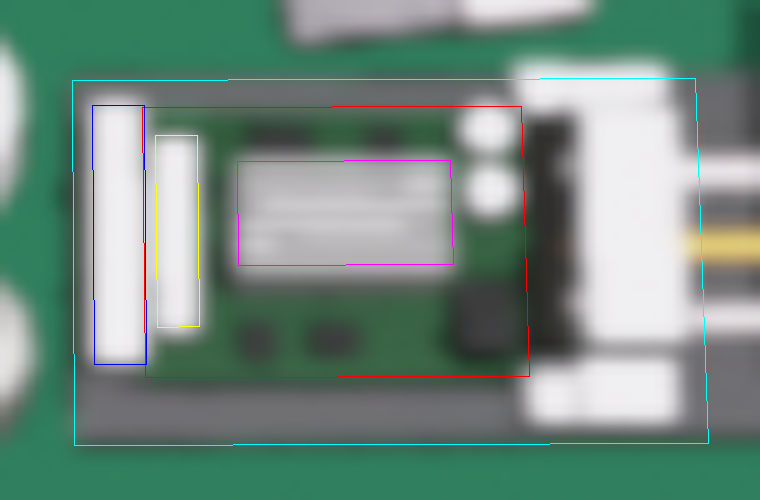

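The overlay of the intended pose matches the board outline within about 1 mm: it is flush with the jaw, centred, and the carriage is on its stops. Handing in.

```bash
python3 -c "
from workcell import robot
print(robot.hand_in())"
```

```text
the job is handed in; nothing more can be done
None
```

I placed the power board in the holder with its connector at the fixed jaw, wound the handwheel clockwise to its stop, and handed the job in at about 23 s; the last picture shows the board flush and centred within about 1 mm.

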